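# Find the stamped crate and send it to the dispatch bay

## Task

One of the two empty pine crates carries a round blue inspection stamp under its base. With the fingertips only, tip each crate away from you, over its far bottom edge, so that it lies on its side where it stood with its base facing you; then push the stamped one, still lying on its side, open end first, into the dispatch bay until it is fully home against the end stop, and leave the other lying there with its bare base showing so that it gets inspected. Do not lift, drag away or turn either crate any other way up, and leave the jar, the wood block and the drill bit where they are.

Things in the scene. Friction and masses are not known exactly. Their poses are not given: they have to be found in the camera images.
- stamped_crate: Open-topped empty slatted pine crate with a round blue ink stamp (ring 60 mm across, a tick in it) under its base, its only difference from the other. 75 mm deep (x) x 120 wide (y) x 130 high (z), walls 4, base 6; 0.2 to 0.4 kg, centre of mass 50 to 55 mm above the underside, friction 0.5 to 0.7. Origin: centre of its underside. At the start z points up and x away from the robot, within 20 degrees
- stamped_crate_heel (a point): Middle of the stamped crate's far bottom edge, 37.5 mm along x from its origin: it turns on this edge, which stays on the bench. Pushed forward 110 to 125 mm up its near wall the crate tips (pushed low it slides); past about 35 degrees it falls by itself onto its far wall and then lies 75 mm high, 130 mm long, z pointing ahead, base facing the robot
- stamped_crate_mouth (a point): centre of the stamped crate's open top rim (its origin + 130 mm along its z); when the crate lies tipped this is the centre of its leading end
- plain_crate: The other crate, same in size, make and mass, with a bare base; origin and axes as for the stamped one. One crate stands left of the dispatch bay's centre line and the other right, either way round, both nearer the robot than the bay; between them there is room for one lying crate
- plain_crate_heel (a point): middle of the plain crate's far bottom edge, on which it tips (37.5 mm along its x from its origin)
- bay: Dispatch bay screwed to the bench: two aluminium guide rails 28 mm high, 148 mm apart inside, flared outwards over the first 32 mm (193 mm between the tips), a wooden end stop 34 mm high with rubber buffers, yellow tape across the mouth. Origin: on the bench, middle of the mouth, between the flare tips. x points into the bay (away from the robot), y to the left
- bay_stop (a point): on the bench, middle of the end stop's face, 95 mm inside the mouth; axes as the bay's. A crate fully home stands 35 mm out of the mouth
- jar: bystander: small grey jar with blue cap, 36 mm across, 38 mm high, left of the bay; origin at the centre of its underside
- block: bystander: offcut of wood, 45 x 70 x 38 mm, right of the bay; origin at the centre of its underside
- bit: bystander: black masonry drill bit lying across between the two crates, 100 mm long, 9 mm thick; origin at the middle of its underside

How it is judged (in metres and radians):
On the way, in this order (a step that is already met when the one before it is completed fails the run):
1. one crate has been tipped away from the robot and lies on its far side (((angle between stamped_crate's own z axis and vertical above 1.45 rad and height (world z) of stamped_crate_heel below 0.012 m) or (angle between plain_crate's own z axis and vertical above 1.45 rad and height (world z) of plain_crate_heel below 0.012 m))), for 0.2 s.
2. both crates lie so, bases facing the robot (angle between each of stamped_crate, plain_crate's own z axis and vertical above 1.45 rad and height (world z) of each of stamped_crate_heel, plain_crate_heel below 0.012 m), for 0.2 s.
3. the stamped crate is home in the bay (x of stamped_crate_mouth in the frame of bay_stop above -0.018 m and y of stamped_crate_mouth in the frame of bay_stop between -0.025 and 0.025 m), for 0.2 s.
At the end, for the whole second after the job is handed in: Stamped crate on its far side in the bay: mouth centre within 18 mm of the stop and 25 mm of the bay's centre line, square within 0.3 rad. Plain crate on its far side, base centre within 150 mm of its start (tipping takes 55 mm). Both flat within 0.12 rad, far bottom edges on the bench, still (all of step 2 and all of step 3 and angle between the z axis of stamped_crate and the x axis of bay, either way round below 0.3 rad and angle between each of stamped_crate, plain_crate's own z axis and vertical below 1.7 rad and distance of plain_crate from where it was at the start of the episode below 0.15 m and linear speed of each of stamped_crate, plain_crate below 0.02 m/s); the robot touches nothing.
It fails at once if the stamped crate is lifted, or tipped over another edge (its far bottom edge leaves the bench by more than 25 mm) (height (world z) of stamped_crate_heel above 0.025 m).
It fails at once if the plain crate is lifted, or tipped over another edge (its far bottom edge leaves the bench by more than 25 mm) (height (world z) of plain_crate_heel above 0.025 m).
It fails at once if the plain crate is taken away (base centre more than 150 mm from its start) (distance of plain_crate from where it was at the start of the episode above 0.15 m).
It fails at once if a bystander is moved by more than 30 mm (distance of any of jar, block, bit from where it was at the start of the episode above 0.03 m).
It also fails if it takes over 72 s, if anything falls off the work surface, if the arm or the gripper's body presses on something with over 40 N, if the wrist force passes 120 N, or if a joint passes its speed limit or range.

## Robot

A 7-joint arm with a two-finger parallel gripper is mounted at the origin on a cart in front of the work surface, level with it; the furniture and walls round the work are solid. World frame = base frame: x ahead of the robot, y to its left, z up, the work surface at z = 0. Lengths are in m, angles in degrees, forces in N, time in s.
With the tool pointing down it reaches from about 0.425 to 0.875 m from the base axis. Payload 4.7 kg.
Tool frame: the origin (TCP) lies midway between the tips of the shut fingers; the grasp point (between the pads) lies 19 mm behind it (env.grip_depth is the distance from the TCP to the grasp point, in m); z points along the fingers, y is the line along which they close (so a half turn about z gives the same grasp; the last joint's range is limited). The gripper opens to 87 mm and grips with 3 to 60 N. Pads are 19 mm wide; open, the fingers measure 117 mm over their backs; the gripper's body (75 mm by 190 mm) begins 51 mm behind the grasp point.
Start: joints at [66.125, 18.392, -4.016, 83.108, 1.295, 78.541, -3.26], TCP at [0.271, -0.591, 0.223] pointing down, gripper open.
Joint ranges: [-163.93, 163.93], [-17.29, 119.83], [-79.2, 71.16], [3.27, 140.29], [-89.18, 269.18], [5.43, 117.66], [-154.24, 154.24]. Speed limits (degrees/s): [147.25, 147.25, 180, 180, 180, 180, 180].

## Interface

Orientations are given as [roll, pitch, yaw] about the fixed x, y, z axes, in that order (R = Rz(yaw) Ry(pitch) Rx(roll)).
In Python, from cell import get_obs, optics, env, nets gives the robot as it stands.
- The arm moves only by the shell command python3 -m creep 'ROWS' [FORCE]. ROWS is JSON, a list of rows, each an object of numbers: "wx", "wy", "wz": the turn, a rotation vector about the tool's x, y, z in degrees; "tx", "ty", "tz": the shift along the tool's x, y, z in mm; "gripper": the opening, from -1 (shut) to 1 (fully open). A call has 1 to 5 rows; each row is the pose to reach, as a shift and turn from the pose commanded when the call began, along the tool's axes at that moment; what a row does not reach only later rows make up. A row lasts 1/12 s, in which the tool goes at most 41.7 mm and 7.16 degrees, less where a joint would pass 70% of its speed; a pose out of reach is approached as far as the arm can. A call with a gripper value outside its range is refused whole. The fingers move at their own pace and stop on an object; FORCE is the grip in N (left out, the last holds). Time passes only in rows, so rows that repeat a pose let the fingers close. It gives the time, the measured TCP pose, the force, the opening and the grip force at its end, in the units of the state.
- get_obs(): the state, without advancing time (a new reading comes with each control period).
- optics.read_camera(name): name is "scene" or "side" or "wrist"; returns (picture, depth): 400x640x3 uint8, red, green, blue; 400x640 float32, m along the optical axis (not along the pixel's ray), 0 where there is no reading.
- optics.camera_info(name): a dict with "fovy" (degrees; the focal length in pixels is half the picture's height over the tangent of half this angle, whatever the lens; pixels are square), "cx", "cy" (the principal point, pixels), "R" (3x3) and "t" (3): a world point X has camera coordinates R X + t; the wrist camera has in their place "tool_from_camera" (4x4, takes a point from camera to tool coordinates, whose origin is the TCP and whose axes are the flange's). Camera axes: x right, y down, z forward; pixel columns grow to the right and rows downward; lengths in m; the calibration is good to about 2 mm. The wrist camera is an equidistant fisheye: a pixel r from the principal point sees the ray r / f radians off the axis. A picture is of the moment at which its call begins: read the wrist's pose just before it. camera_info takes no time and is no camera call.
- env.sign_off(): hands the job in; it is judged then, once.
Trained networks look in the newest picture that a camera, given by its name, has taken for a name from the list of things; names that differ only in an ending like _2 or _b are one class to them, and where a whole thing is asked for, a point or a joint stands for the part that bears it (a point fixed in the world has none). Each returns a list of dicts, best first, with "confidence" (0 to 1); they miss things now and then, are a little off and sometimes report something else, mostly with a low value. They report only what shows in the picture. A call takes as long as a camera call.
- nets.look_for(query, camera): "point" ([x, y, z] in m, in world coordinates, good to about 4 mm: the middle of the surface that is visible of it).
- nets.place_of(query, camera): "point" ([x, y, z] in m, in world coordinates, good to about 4 mm: a listed point, or the origin of a listed thing).
The state is a dict: "time_s": time; "qpos": joint angles; "joint_velocities": joint speeds; "effort": joint torques, N m; "tool_pos": TCP position; "tool_rot": TCP orientation; "force": force on the tool from outside, world axes, zero at the start; "wrist_torque": the same for the moment, N m; "grip_width": finger opening in m; "grasp_force": force on a finger pad.
Only numpy, scipy, OpenCV 4.12 (cv2) and the standard library are available. Lean on these libraries where they do the work, as an engineer would, in place of code of your own. Each camera call takes 0.05 s, during which the arm holds its last target. There are 200 camera calls.

## Working session

There is one attempt and no reset: what is moved stays moved. The work goes in short steps, Python scripts to look and compute and a shell command to move; the robot and the scene stay as the last step left them, time stands still between calls to the robot, and variables do not carry over. Pictures are saved under pics/ and viewed, at most 10 in all, crops included, and the job is handed in when it is done.

```bash
ls; mkdir -p pics
cat > h.py <<'E'
import numpy as np, cv2
from cell import get_obs, optics, env, nets
from scipy.spatial.transform import Rotation as Ro
def save(cam,n):
    p,d=optics.read_camera(cam); cv2.imwrite(f'pics/{n}.png',p[:,:,::-1]); return p,d
def cloud(cam,d):
    i=optics.camera_info(cam); f=200/np.tan(np.radians(i['fovy']/2))
    v,u=np.mgrid[:400,:640]; P=np.stack([(u-i['cx'])/f*d,(v-i['cy'])/f*d,d],-1)
    return (P-np.array(i['t']))@np.array(i['R'])
def delta(p):  # world target -> tool shift in mm
    o=get_obs(); R=Ro.from_euler('xyz',o['tool_rot'],degrees=True)
    return R.inv().apply(np.array(p)-o['tool_pos'])*1000
E
python3 - <<'E'
from h import *
np.set_printoptions(precision=3,suppress=True)
o=get_obs(); print(o['time_s'],o['tool_pos'],o['tool_rot'],o['qpos'],o['grip_width'])
for c in ('scene','side'):
    p,d=save(c,c+'0'); np.save(c+'0.npy',d)
    for q in ('stamped_crate','plain_crate','bay','bay_stop','jar','block','bit','stamped_crate_heel'):
        print(c,q,[(np.array(r['point']).round(3),round(r['confidence'],2)) for r in nets.place_of(q,c)])
a=cv2.imread('pics/scene0.png');b=cv2.imread('pics/side0.png')
cv2.imwrite('pics/both.png',cv2.resize(np.vstack([a,b]),(480,600)))
E
```

```text
pics
0.0 [ 0.271 -0.59   0.221] [-179.888    0.006   24.688] [66.124 18.44  -4.016 83.175  1.295 78.542 -3.258] 0.08667312162522657
scene stamped_crate [(array([ 0.46 ,  0.274, -0.006]), 0.66), (array([ 0.468, -0.164,  0.   ]), 0.55)]
scene plain_crate [(array([ 0.429, -0.165,  0.006]), 0.69)]
scene bay [(array([ 0.648,  0.056, -0.001]), 0.67), (array([ 0.428, -0.169,  0.004]), 0.24)]
scene bay_stop [(array([ 0.743,  0.045, -0.001]), 0.58), (array([ 0.706, -0.175,  0.005]), 0.21)]
scene jar [(array([ 0.739,  0.24 , -0.001]), 0.63), (array([ 0.647,  0.056, -0.   ]), 0.57)]
scene block [(array([ 0.704, -0.175,  0.002]), 0.67)]
scene bit [(array([0.427, 0.068, 0.001]), 0.62), (array([ 0.473, -0.165,  0.001]), 0.52)]
scene stamped_crate_heel [(array([0.493, 0.266, 0.001]), 0.6), (array([ 0.741,  0.042, -0.003]), 0.57), (array([ 0.648,  0.052, -0.003]), 0.18)]
side stamped_crate [(array([0.461, 0.264, 0.005]), 0.77)]
side plain_crate [(array([ 0.436, -0.168,  0.002]), 0.69)]
side bay [(array([ 0.647,  0.052, -0.003]), 0.64)]
side bay_stop [(array([0.744, 0.047, 0.002]), 0.63)]
side jar [(array([ 0.743,  0.244, -0.   ]), 0.66)]
side block [(array([ 0.708, -0.171,  0.001]), 0.97)]
side bit [(array([ 0.424,  0.066, -0.   ]), 0.57)]
side stamped_crate_heel [(array([0.5  , 0.26 , 0.003]), 0.76), (array([0.462, 0.264, 0.005]), 0.18)]
```

View pics/scene0.png

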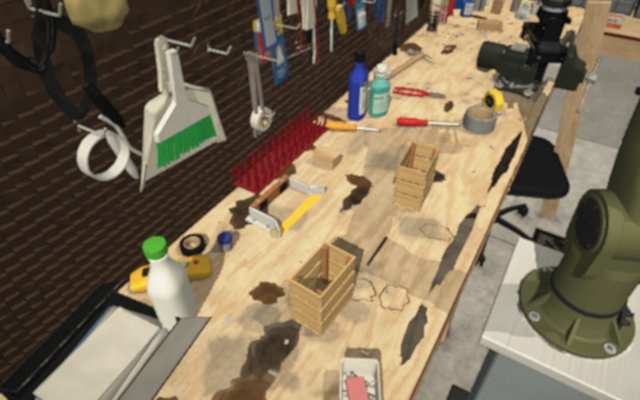

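View pics/side0.png

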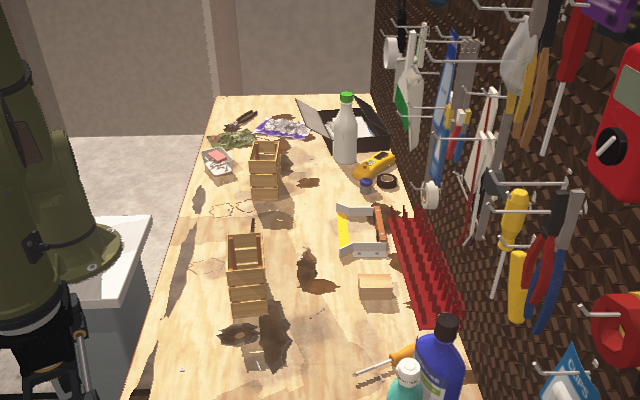

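The scene picture has the left crate at (323,288), the right crate at (415,175) and the bay at (285,205). The side picture has them at (265,170), (246,275) and (362,230). Next I measure the yaws from depth.

Run:
```python
from h import *
np.set_printoptions(precision=3,suppress=True)
for c in ('scene','side'):
    P=cloud(c,np.load(c+'0.npy')).reshape(-1,3)
    for n,(x,y) in dict(L=(.46,.267),R=(.433,-.166)).items():
        m=(abs(P[:,0]-x)<.09)&(abs(P[:,1]-y)<.1)&(P[:,2]>.1)&(P[:,2]<.15)
        Q=P[m]; top=np.percentile(Q[:,2],98); Q=Q[Q[:,2]>top-.012]
        print(c,n,len(Q),'top',top, cv2.minAreaRect(Q[:,:2].astype(np.float32)*1000))
    for n,y0,y1 in (('railL',.1,.18),('railR',-.07,.0)):
        m=(P[:,0]>.685)&(P[:,0]<.76)&(P[:,1]>y0)&(P[:,1]<y1)&(P[:,2]>.018)&(P[:,2]<.045)
        Q=P[m]; print(c,n,len(Q), cv2.minAreaRect(Q[:,:2].astype(np.float32)*1000) if len(Q)>4 else '')
    m=(P[:,0]>.72)&(P[:,0]<.79)&(abs(P[:,1]-.05)<.055)&(P[:,2]>.028)&(P[:,2]<.05)
    Q=P[m]; print(c,'stop',len(Q),cv2.minAreaRect(Q[:,:2].astype(np.float32)*1000))
    # anything between/behind crates
    m=(P[:,0]>.25)&(P[:,0]<.62)&(abs(P[:,1])<.45)&(P[:,2]>.006)&(P[:,2]<.3)
    H=np.histogram2d(P[m,0],P[m,1],bins=[np.arange(.25,.63,.04),np.arange(-.44,.45,.04)])[0]; print((H>5).astype(int))
```

```text
scene L 780 top 0.13051502854452354 ((457.19476318359375, 269.00921630859375), (122.53047180175781, 77.31187438964844), 85.9157485961914)
scene R 385 top 0.13008640871526245 ((434.94305419921875, -165.758056640625), (75.82722473144531, 127.82347106933594), 5.1283440589904785)
scene railL 158 ((722.2423706054688, 117.37996673583984), (27.918611526489258, 75.59791564941406), 84.70538330078125)
scene railR 111 ((722.499267578125, -20.495487213134766), (72.97874450683594, 26.04951286315918), 20.916519165039062)
scene stop 279 ((763.9694213867188, 50.22748947143555), (108.91776275634766, 51.56031799316406), 89.6551742553711)
[[0 0 0 0 0 0 0 0 0 0 0 0 0 0 0 0 0 0 0 1 1 1]
 [0 0 0 0 0 0 0 0 0 0 0 0 0 0 0 0 0 0 0 1 1 1]
 [0 0 0 0 0 0 0 0 0 0 0 0 0 0 0 0 0 0 0 0 1 1]
 [0 0 0 0 0 1 1 1 1 0 0 0 0 0 0 0 0 0 0 0 0 0]
 [0 0 0 0 0 1 0 0 1 0 0 1 1 1 0 0 1 1 1 1 0 0]
 [0 0 0 0 0 1 1 1 1 0 0 0 0 0 0 0 1 1 1 1 0 0]
 [0 0 0 0 0 0 0 0 0 0 0 0 0 0 0 0 1 1 1 1 0 0]
 [0 0 0 0 0 0 0 0 0 0 0 0 0 0 0 0 0 0 0 0 0 0]
 [0 0 0 0 0 0 0 0 0 0 0 0 0 0 0 0 0 0 0 0 0 0]]
side L 301 top 0.1309269238460456 ((458.58984375
[... 280 characters left out ...]
8660430908203, 76.83526611328125), 72.0803451538086)
side railR 212 ((722.328125, -18.076879501342773), (36.06296157836914, 71.28514862060547), 89.34601593017578)
side stop 221 ((765.194580078125, 49.18244934082031), (109.69225311279297, 47.00218963623047), 87.11677551269531)
[[0 0 0 0 0 0 0 0 0 0 0 0 0 0 0 0 0 0 0 1 1 1]
 [0 0 0 0 0 0 0 0 0 0 0 0 0 0 0 0 0 0 0 1 1 1]
 [0 0 0 0 0 0 0 0 0 0 0 0 0 0 0 0 0 0 0 1 1 1]
 [0 0 0 0 0 1 1 1 1 0 0 0 0 0 0 0 0 0 0 0 0 0]
 [0 0 0 0 0 1 1 1 1 0 0 0 1 1 0 0 1 1 1 1 0 0]
 [0 0 0 0 0 1 1 1 1 0 0 0 0 0 0 1 1 0 1 1 0 0]
 [0 0 0 0 0 0 0 0 0 0 0 0 0 0 0 0 1 1 1 0 0 0]
 [0 0 0 0 0 0 0 0 0 0 0 0 0 0 0 0 0 0 0 0 0 0]
 [0 0 0 0 0 0 0 0 0 0 0 0 0 0 0 0 0 0 0 0 0 0]]
```

```bash
python3 -m creep '[{"tx":25,"ty":-33,"wz":4},{"tx":50,"ty":-66,"wz":8},{"tx":75,"ty":-99,"wz":12},{"tx":100,"ty":-132,"wz":16},{"tx":125,"ty":-165,"wz":20}]'
python3 - <<'E'
from h import *
print(get_obs()['tool_pos'],delta([.355,-.178,.19]))
E
```

```text
[ 0.27140197 -0.59067226  0.22261345] [ 248.28960533 -340.06326238   32.55632568]validation failed for argument at $[0]...
```

```bash
python3 -m creep '[{"wx":0,"wy":0,"wz":4,"tx":25,"ty":-33,"tz":0,"gripper":1},{"wx":0,"wy":0,"wz":8,"tx":50,"ty":-66,"tz":0,"gripper":1},{"wx":0,"wy":0,"wz":12,"tx":75,"ty":-99,"tz":0,"gripper":1},{"wx":0,"wy":0,"wz":16,"tx":100,"ty":-132,"tz":0,"gripper":1},{"wx":0,"wy":0,"wz":20,"tx":125,"ty":-165,"tz":0,"gripper":1}]'
python3 - <<'E'
from h import *
print(get_obs()['tool_rot'],get_obs()['tool_pos'],delta([.355,-.178,.19]))
E
```

```text
time_s: 1.32
tool_pos: [0.3163, -0.3866, 0.2226]
tool_rot: [180.0, -0.0, 4.5]
force: [1.0, 0.5, 0.9]
grip_width: 0.0868
grasp_force: 0.0
[ 1.79972498e+02 -5.33361109e-03  4.47476503e+00] [ 0.31626443 -0.38661714  0.22257972] [  54.89077715 -204.97469518   32.48644476]
```

```bash
python3 -m creep '[{"wx":0,"wy":-4,"wz":0,"tx":10,"ty":-40,"tz":0,"gripper":1},{"wx":0,"wy":-8,"wz":0,"tx":20,"ty":-80,"tz":0,"gripper":1},{"wx":0,"wy":-12,"wz":0,"tx":30,"ty":-120,"tz":0,"gripper":1},{"wx":0,"wy":-16,"wz":0,"tx":40,"ty":-160,"tz":0,"gripper":1},{"wx":0,"wy":-20,"wz":0,"tx":45,"ty":-198,"tz":0,"gripper":1}]'
python3 - <<'E'
from h import *
print(get_obs()['tool_rot'],get_obs()['tool_pos'],delta([.370,-.174,.118]), get_obs()['qpos'])
E
```

```text
time_s: 1.73
tool_pos: [0.3456, -0.1852, 0.2235]
tool_rot: [179.9, 20.0, 4.7]
force: [0.7, -0.2, 0.0]
grip_width: 0.0872
grasp_force: 0.0
[179.85413736  20.04349021   4.71144829] [ 0.34556627 -0.18519973  0.22347337] [59.8897267  -9.38513082 90.40028958] [ 41.18284747   2.20474739 -24.40286552 104.64170388   8.22319886
  92.06640501 -69.67575996]
```

```bash
python3 -m creep '[{"wx":0,"wy":0,"wz":0,"tx":13,"ty":-2,"tz":25,"gripper":1},{"wx":0,"wy":0,"wz":0,"tx":26,"ty":-4,"tz":50,"gripper":1},{"wx":0,"wy":0,"wz":0,"tx":40,"ty":-6,"tz":75,"gripper":1},{"wx":0,"wy":0,"wz":0,"tx":52,"ty":-8,"tz":92,"gripper":1},{"wx":0,"wy":0,"wz":0,"tx":52,"ty":-8,"tz":92,"gripper":1}]'
python3 - <<'E'
from h import *
print(get_obs()['tool_rot'],get_obs()['tool_pos'],delta([.465,-.165,.125]))
E
```

```text
time_s: 2.15
tool_pos: [0.3598, -0.1765, 0.115]
tool_rot: [-179.8, 20.3, 4.9]
force: [-0.5, 0.7, -0.7]
grip_width: 0.0866
grasp_force: 0.0
[-179.76237395   20.27953467    4.85087997] [ 0.3597803  -0.17653402  0.11503969] [ 95.80654238  -2.78588348 -46.00838315]
```

```bash
python3 -m creep '[{"wx":0,"wy":0,"wz":0,"tx":10,"ty":0,"tz":-4,"gripper":1},{"wx":0,"wy":0,"wz":0,"tx":20,"ty":0,"tz":-8,"gripper":1},{"wx":0,"wy":0,"wz":0,"tx":29,"ty":0,"tz":-11,"gripper":1},{"wx":0,"wy":0,"wz":0,"tx":38,"ty":0,"tz":-15,"gripper":1},{"wx":0,"wy":0,"wz":0,"tx":47,"ty":0,"tz":-19,"gripper":1}]'
python3 -m creep '[{"wx":0,"wy":0,"wz":0,"tx":9,"ty":0,"tz":-4,"gripper":1},{"wx":0,"wy":0,"wz":0,"tx":18,"ty":0,"tz":-8,"gripper":1},{"wx":0,"wy":0,"wz":0,"tx":27,"ty":0,"tz":-12,"gripper":1},{"wx":0,"wy":0,"wz":0,"tx":36,"ty":0,"tz":-17,"gripper":1},{"wx":0,"wy":0,"wz":0,"tx":47,"ty":0,"tz":-22,"gripper":1}]'
python3 - <<'E'
from h import *
save('scene','s1')
for q in ('stamped_crate','plain_crate','plain_crate_heel','stamped_crate_heel'):
    print(q,[(np.array(r['point']).round(3),round(r['confidence'],2)) for r in nets.place_of(q,'scene')])
E
```

```text
time_s: 2.57
tool_pos: [0.4141, -0.1743, 0.1212]
tool_rot: [179.9, 19.9, 4.6]
force: [-0.2, 0.2, 1.6]
grip_width: 0.0868
grasp_force: 0.5
time_s: 2.98
tool_pos: [0.4646, -0.1697, 0.1246]
tool_rot: [180.0, 20.0, 4.7]
force: [-0.9, -0.6, 0.7]
grip_width: 0.0871
grasp_force: 0.0
stamped_crate [(array([ 0.457,  0.27 , -0.002]), 0.64)]
plain_crate [(array([ 0.441, -0.163,  0.027]), 0.82)]
plain_crate_heel [(array([ 0.649,  0.054, -0.004]), 0.72), (array([ 0.469, -0.164,  0.001]), 0.57), (array([ 0.74 ,  0.048, -0.002]), 0.25)]
stamped_crate_heel [(array([0.492, 0.263, 0.   ]), 0.74)]
```

View pics/s1.png

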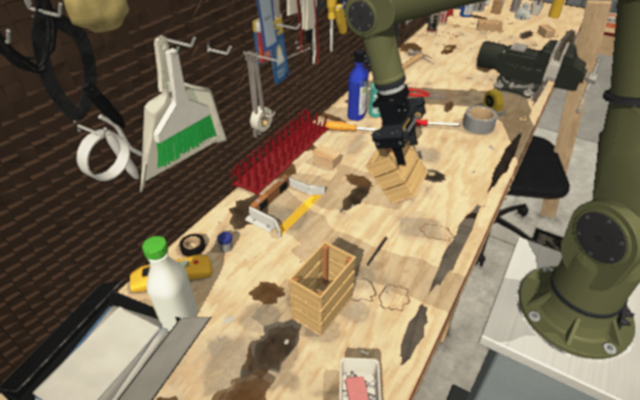

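The right crate, at about (397,172), is caught mid-tip under the fingers. I'll push slightly more, then back off.

```bash
python3 -m creep '[{"wx":0,"wy":0,"wz":0,"tx":10,"ty":0,"tz":-4,"gripper":1},{"wx":0,"wy":0,"wz":0,"tx":10,"ty":0,"tz":-4,"gripper":1},{"wx":0,"wy":0,"wz":0,"tx":10,"ty":0,"tz":-30,"gripper":1},{"wx":0,"wy":0,"wz":0,"tx":-20,"ty":0,"tz":-60,"gripper":1},{"wx":0,"wy":0,"wz":0,"tx":-50,"ty":0,"tz":-85,"gripper":1}]'
python3 - <<'E'
from h import *
save('scene','s2')
for q in ('stamped_crate','plain_crate','plain_crate_heel'):
    print(q,[(np.array(r['point']).round(3),round(r['confidence'],2)) for r in nets.place_of(q,'scene')])
print(get_obs()['tool_rot'],get_obs()['tool_pos'],delta([.395,.272,.23]))
E
```

```text
time_s: 3.65
tool_pos: [0.4449, -0.1706, 0.2218]
tool_rot: [-179.9, 20.1, 4.8]
force: [0.8, -0.4, 0.9]
grip_width: 0.0871
grasp_force: 0.0
stamped_crate [(array([ 0.457,  0.272, -0.004]), 0.6)]
plain_crate [(array([ 0.469, -0.162,  0.042]), 0.6)]
plain_crate_heel [(array([ 0.473, -0.167, -0.001]), 0.79)]
[179.88160505  19.87522037   4.58780666] [ 0.44544336 -0.17164118  0.22265172] [ -16.41317837 -446.2496861    -2.80236589]
```

```bash
python3 -m creep '[{"wx":0,"wy":0,"wz":0,"tx":-4,"ty":-40,"tz":0,"gripper":1},{"wx":0,"wy":0,"wz":0,"tx":-8,"ty":-80,"tz":0,"gripper":1},{"wx":0,"wy":0,"wz":0,"tx":-12,"ty":-120,"tz":0,"gripper":1},{"wx":0,"wy":0,"wz":0,"tx":-16,"ty":-160,"tz":0,"gripper":1},{"wx":0,"wy":0,"wz":0,"tx":-20,"ty":-200,"tz":0,"gripper":1}]'
python3 -m creep '[{"wx":0.6,"wy":0,"wz":1.6,"tx":-4,"ty":-40,"tz":0,"gripper":1},{"wx":1.2,"wy":0,"wz":3.2,"tx":-8,"ty":-80,"tz":0,"gripper":1},{"wx":1.8,"wy":0,"wz":4.8,"tx":-12,"ty":-120,"tz":0,"gripper":1},{"wx":2.4,"wy":0,"wz":6.4,"tx":-16,"ty":-160,"tz":0,"gripper":1},{"wx":2.9,"wy":0,"wz":8.1,"tx":-18,"ty":-200,"tz":0,"gripper":1}]'
python3 - <<'E'
from h import *
print(get_obs()['qpos'],get_obs()['tool_rot'],get_obs()['tool_pos'],delta([.385,.271,.22]),delta([.385,.271,.118]))
E
```

```text
time_s: 4.27
tool_pos: [0.4091, 0.0283, 0.2271]
tool_rot: [-180.0, 20.1, 4.7]
force: [1.2, 0.3, 0.6]
grip_width: 0.0869
grasp_force: 0.0
time_s: 4.68
tool_pos: [0.3759, 0.226, 0.2335]
tool_rot: [179.9, 20.1, -4.1]
force: [0.6, -0.2, -0.5]
grip_width: 0.0872
grasp_force: 0.0
[  12.70582828    9.77314991  -42.95234028   97.54105102   -4.5979828
   91.97989708 -124.32315513] [179.88126421  20.11443466  -4.05392498] [0.3759055  0.22600798 0.233457  ] [ 10.1595186  -45.54427753  10.51596297] [ 45.23693834 -45.74276267 106.29453692]
```

```bash
python3 -m creep '[{"wx":0,"wy":0,"wz":0,"tx":4,"ty":-30,"tz":8,"gripper":1},{"wx":0,"wy":0,"wz":0,"tx":14,"ty":-46,"tz":34,"gripper":1},{"wx":0,"wy":0,"wz":0,"tx":26,"ty":-46,"tz":64,"gripper":1},{"wx":0,"wy":0,"wz":0,"tx":36,"ty":-46,"tz":92,"gripper":1},{"wx":0,"wy":0,"wz":0,"tx":42,"ty":-46,"tz":107,"gripper":1}]'
python3 - <<'E'
from h import *
print(get_obs()['qpos'],get_obs()['tool_rot'],get_obs()['tool_pos'],delta([.5,.265,.125]))
E
```

```text
time_s: 5.1
tool_pos: [0.3806, 0.2691, 0.1151]
tool_rot: [179.8, 20.3, -3.9]
force: [-1.6, -0.0, 1.3]
grip_width: 0.087
grasp_force: 0.0
[   6.76295429   20.00248303  -43.19947059  102.04056691    0.68772277
   79.01982527 -130.64836844] [179.77742692  20.34649859  -3.89973631] [0.38057324 0.26914938 0.11513114] [108.54933236  -3.78523829 -50.79446472]
```

```bash
python3 -m creep '[{"wx":0,"wy":0,"wz":0,"tx":10,"ty":0,"tz":-4,"gripper":1},{"wx":0,"wy":0,"wz":0,"tx":21,"ty":0,"tz":-8,"gripper":1},{"wx":0,"wy":0,"wz":0,"tx":32,"ty":0,"tz":-12,"gripper":1},{"wx":0,"wy":0,"wz":0,"tx":43,"ty":0,"tz":-17,"gripper":1},{"wx":0,"wy":0,"wz":0,"tx":54,"ty":0,"tz":-22,"gripper":1}]'
python3 -m creep '[{"wx":0,"wy":0,"wz":0,"tx":11,"ty":0,"tz":-5,"gripper":1},{"wx":0,"wy":0,"wz":0,"tx":22,"ty":0,"tz":-10,"gripper":1},{"wx":0,"wy":0,"wz":0,"tx":33,"ty":0,"tz":-15,"gripper":1},{"wx":0,"wy":0,"wz":0,"tx":44,"ty":0,"tz":-20,"gripper":1},{"wx":0,"wy":0,"wz":0,"tx":55,"ty":0,"tz":-26,"gripper":1}]'
python3 -m creep '[{"wx":0,"wy":0,"wz":0,"tx":0,"ty":0,"tz":0,"gripper":1},{"wx":0,"wy":0,"wz":0,"tx":0,"ty":0,"tz":0,"gripper":1},{"wx":0,"wy":0,"wz":0,"tx":0,"ty":0,"tz":-30,"gripper":1},{"wx":0,"wy":0,"wz":0,"tx":-25,"ty":0,"tz":-60,"gripper":1},{"wx":0,"wy":0,"wz":0,"tx":-60,"ty":0,"tz":-85,"gripper":1}]'
python3 - <<'E'
from h import *
np.set_printoptions(precision=3,suppress=True)
o=get_obs();print(o['tool_rot'],o['tool_pos'],o['qpos'])
for c in('scene','side'):
    p,d=save(c,c+'3'); np.save(c+'3.npy',d)
    for q in ('stamped_crate','plain_crate','stamped_crate_mouth','stamped_crate_heel','plain_crate_heel','bay','bay_stop'):
        print(c,q,[(np.array(r['point']).round(3),round(r['confidence'],2)) for r in nets.place_of(q,c)])
    P=cloud(c,d).reshape(-1,3)
    for n,(x,y) in dict(L=(.56,.264),R=(.536,-.16)).items():
        Q=P[(abs(P[:,0]-x)<.1)&(abs(P[:,1]-y)<.09)&(P[:,2]>.06)&(P[:,2]<.085)]
        print(c,n,len(Q),cv2.minAreaRect(Q[:,:2].astype(np.float32)*1000))
save('wrist','w3')
E
```

```text
time_s: 5.52
tool_pos: [0.4439, 0.2665, 0.1234]
tool_rot: [-180.0, 19.9, -4.0]
force: [0.2, -0.1, 1.2]
grip_width: 0.087
grasp_force: 0.4
time_s: 5.93
tool_pos: [0.5047, 0.2617, 0.1287]
tool_rot: [-180.0, 19.9, -4.0]
force: [-0.3, 0.1, 0.3]
grip_width: 0.0871
grasp_force: 0.0
time_s: 6.35
tool_pos: [0.4766, 0.2628, 0.2273]
tool_rot: [180.0, 20.1, -4.1]
force: [0.4, -0.9, 1.5]
grip_width: 0.0871
grasp_force: 0.0
[179.953  20.063  -4.132] [0.477 0.263 0.227] [   5.509   24.35   -41.094   82.745    3.222   94.352 -129.493]
scene stamped_crate [(array([0.5  , 0.269, 0.033]), 0.95)]
scene plain_crate [(array([ 0.471, -0.163,  0.041]), 0.9)]
scene stamped_crate_mouth [(array([0.626, 0.251, 0.036]), 0.83), (array([ 0.742,  0.239, -0.001]), 0.24)]
scene stamped_crate_heel [(array([0.498, 0.264, 0.001]), 0.77)]
scene plain_crate_heel [(array([ 0.473, -0.166,  0.001]), 0.61)]
scene bay [(array([0.648, 0.055, 0.   ]), 0.81)]
scene bay_stop []
scene L 2878 ((563.6486206054688, 261.7738952636719), (122.705078125, 131.88275146484375), 85.4752197265625)
scene R 1455 ((539.0698852539062, -154.0523681640625), (131.3830108642578, 126.63079071044922), 4.990357875823975)
side stamped_crate [(array([0.503, 0.264, 0.039]), 0.81)]
side plain_crate [(array([ 0.474, -0.164,  0.04 ]), 0.92)]
side stamped_crate_mouth [(array([0.63 , 0.253, 0.035]), 0.71)]
side stamped_crate_heel []
side plain_crate_heel [(array([ 0.425,  0.064, -0.   ]), 0.23)]
side bay [(array([ 0.648,  0.052, -0.003]), 0.93), (array([0.5  , 0.262, 0.002]), 0.17)]
side bay_stop [(array([0.744, 0.046, 0.003]), 0.96), (array([ 0.741,  0.243, -0.   ]), 0.41)]
side L 1115 ((565.0869750976562, 256.3896179199219), (127.46196746826172, 129.6268768310547), 86.56879425048828)
side R 2479 ((539.956298828125, -160.74465942382812), (129.52122497558594, 124.49948120117188), 4.998073101043701)
```

View pics/scene3.png

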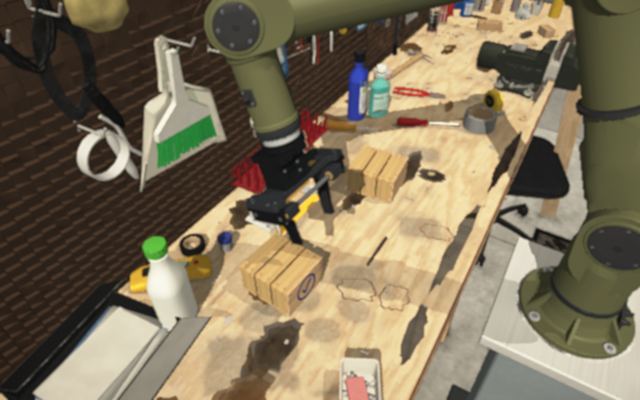

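View pics/w3.png

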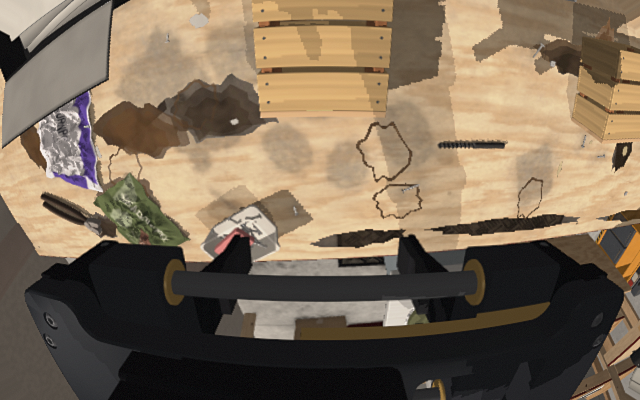

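The round stamp is on the left crate's base, at about (305,286) in the scene picture. The right crate's base at (395,185) is bare, and both crates lie flat. Before pushing the stamped crate sideways I check the room on its left.

Run:
```python
from h import *
np.set_printoptions(precision=3,suppress=True,linewidth=150)
P=np.vstack([cloud(c,np.load(c+n)).reshape(-1,3) for c in('scene','side') for n in('0.npy',)])
xs=np.arange(.42,.72,.03); ys=np.arange(.32,.48,.02)
for x in xs: print(round(x,2),[round(float(np.percentile(q,95)),3) if len(q:=P[(P[:,0]>x)&(P[:,0]<x+.03)&(P[:,1]>y)&(P[:,1]<y+.02)&(P[:,2]<.5),2])>3 else -1 for y in ys])
print(delta([.545,.365,.24]))
```

```text
0.42 [0.128, 0.002, 0.003, 0.002, 0.002, 0.002, 0.002, 0.002]
0.45 [0.128, 0.002, 0.003, 0.003, 0.003, 0.003, 0.003, 0.003]
0.48 [0.128, 0.003, 0.003, 0.004, 0.004, 0.003, 0.005, 0.003]
0.51 [0.002, 0.003, 0.003, 0.004, 0.004, 0.003, 0.004, 0.003]
0.54 [0.002, 0.002, 0.002, 0.002, 0.002, 0.003, 0.002, 0.002]
0.57 [0.003, 0.001, 0.002, 0.002, 0.002, 0.003, 0.109, 0.112]
0.6 [0.002, 0.002, 0.002, 0.004, 0.004, 0.003, 0.088, 0.095]
0.63 [0.002, 0.002, 0.002, 0.002, 0.002, 0.002, 0.068, 0.076]
0.66 [0.002, 0.002, 0.002, 0.038, 0.141, 0.218, 0.22, 0.15]
0.69 [0.021, 0.003, 0.002, 0.121, 0.207, 0.223, 0.223, 0.216]
[  54.12  -105.559  -33.994]
```

```bash
python3 -m creep '[{"wx":0,"wy":4,"wz":0,"tx":11,"ty":-18,"tz":-7,"gripper":1},{"wx":0,"wy":8,"wz":0,"tx":22,"ty":-36,"tz":-14,"gripper":1},{"wx":0,"wy":12,"wz":0,"tx":32,"ty":-54,"tz":-20,"gripper":1},{"wx":0,"wy":16,"wz":0,"tx":43,"ty":-73,"tz":-27,"gripper":1},{"wx":0,"wy":20,"wz":0,"tx":52,"ty":-92,"tz":-33,"gripper":1}]'
python3 -m creep '[{"wx":0,"wy":0,"wz":-7,"tx":0,"ty":0,"tz":0,"gripper":1},{"wx":0,"wy":0,"wz":-14,"tx":0,"ty":0,"tz":0,"gripper":1},{"wx":0,"wy":0,"wz":-21,"tx":0,"ty":0,"tz":0,"gripper":1},{"wx":0,"wy":0,"wz":-28,"tx":0,"ty":0,"tz":0,"gripper":1},{"wx":0,"wy":0,"wz":-35,"tx":0,"ty":0,"tz":0,"gripper":1}]'
python3 -m creep '[{"wx":0,"wy":0,"wz":-7,"tx":0,"ty":0,"tz":0,"gripper":1},{"wx":0,"wy":0,"wz":-14,"tx":0,"ty":0,"tz":0,"gripper":1},{"wx":0,"wy":0,"wz":-21,"tx":0,"ty":0,"tz":0,"gripper":1},{"wx":0,"wy":0,"wz":-28,"tx":0,"ty":0,"tz":0,"gripper":1},{"wx":0,"wy":0,"wz":-35,"tx":0,"ty":0,"tz":0,"gripper":1}]'
python3 -m creep '[{"wx":0,"wy":0,"wz":-5,"tx":0,"ty":0,"tz":0,"gripper":1},{"wx":0,"wy":0,"wz":-10,"tx":0,"ty":0,"tz":0,"gripper":1},{"wx":0,"wy":0,"wz":-15,"tx":0,"ty":0,"tz":0,"gripper":1},{"wx":0,"wy":0,"wz":-20,"tx":0,"ty":0,"tz":0,"gripper":1},{"wx":0,"wy":0,"wz":-20,"tx":0,"ty":0,"tz":0,"gripper":1}]'
python3 - <<'E'
from h import *
print(get_obs()['qpos'],delta([.550,.352,.03]))
E
```

```text
time_s: 7.62
tool_pos: [0.5429, 0.3524, 0.2406]
tool_rot: [180.0, -0.2, -4.0]
force: [-0.8, -0.0, -0.9]
grip_width: 0.0867
grasp_force: 0.0
time_s: 8.03
tool_pos: [0.5416, 0.3517, 0.24]
tool_rot: [180.0, 0.0, 31.4]
force: [-0.3, 0.3, 0.1]
grip_width: 0.0872
grasp_force: 0.0
time_s: 8.45
tool_pos: [0.5417, 0.3516, 0.24]
tool_rot: [180.0, 0.1, 66.4]
force: [-0.3, 0.6, 0.4]
grip_width: 0.0868
grasp_force: 0.0
time_s: 8.87
tool_pos: [0.5417, 0.3516, 0.2398]
tool_rot: [-180.0, 0.0, 86.2]
force: [-1.0, 0.1, 0.7]
grip_width: 0.0867
grasp_force: 0.0
[  5.64528671  27.20718653 -57.04287352  80.79193146  22.6907403
  84.12501223 -54.53247792] [  1.1407074    8.33321837 209.83019203]
```

```bash
python3 -m creep '[{"wx":0,"wy":0,"wz":0,"tx":0,"ty":2,"tz":40,"gripper":1},{"wx":0,"wy":0,"wz":0,"tx":0,"ty":5,"tz":80,"gripper":1},{"wx":0,"wy":0,"wz":0,"tx":0,"ty":8,"tz":120,"gripper":1},{"wx":0,"wy":0,"wz":0,"tx":0,"ty":10,"tz":160,"gripper":1},{"wx":0,"wy":0,"wz":0,"tx":0,"ty":10,"tz":200,"gripper":1}]'
python3 -m creep '[{"wx":0,"wy":0,"wz":0,"tx":-5,"ty":0,"tz":10,"gripper":1},{"wx":0,"wy":0,"wz":0,"tx":-12,"ty":0,"tz":10,"gripper":1},{"wx":0,"wy":0,"wz":0,"tx":-19,"ty":0,"tz":10,"gripper":1},{"wx":0,"wy":0,"wz":0,"tx":-26,"ty":0,"tz":10,"gripper":1},{"wx":0,"wy":0,"wz":0,"tx":-40,"ty":0,"tz":10,"gripper":1}]'
python3 -m creep '[{"wx":0,"wy":0,"wz":0,"tx":-12,"ty":0,"tz":0,"gripper":1},{"wx":0,"wy":0,"wz":0,"tx":-24,"ty":0,"tz":0,"gripper":1},{"wx":0,"wy":0,"wz":0,"tx":-36,"ty":0,"tz":0,"gripper":1},{"wx":0,"wy":0,"wz":0,"tx":-48,"ty":0,"tz":0,"gripper":1},{"wx":0,"wy":0,"wz":0,"tx":-60,"ty":0,"tz":0,"gripper":1}]'
cat > look.py <<'E'
from h import *
import sys
np.set_printoptions(precision=3,suppress=True)
x,y=map(float,sys.argv[1:3])
for c in('scene','side'):
    p,d=save(c,c+sys.argv[3])
    for q in ('stamped_crate','stamped_crate_mouth','stamped_crate_heel','plain_crate'):
        print(c,q,[(np.array(r['point']).round(3),round(r['confidence'],2)) for r in nets.place_of(q,c)][:2])
    P=cloud(c,d).reshape(-1,3)
    Q=P[(abs(P[:,0]-x)<.1)&(abs(P[:,1]-y)<.09)&(P[:,2]>.06)&(P[:,2]<.08)]
    print(c,len(Q),cv2.minAreaRect(Q[:,:2].astype(np.float32)*1000))
o=get_obs();print(o['time_s'],o['tool_pos'],o['tool_rot'],o['force'],o['qpos'])
E
python3 look.py .56 .19 4
```

```text
time_s: 9.28
tool_pos: [0.5524, 0.3502, 0.0383]
tool_rot: [179.9, 0.0, 85.9]
force: [1.3, -0.4, 0.1]
grip_width: 0.0869
grasp_force: 0.0
time_s: 9.7
tool_pos: [0.5503, 0.3135, 0.0336]
tool_rot: [179.7, -0.2, 86.1]
force: [0.5, 1.8, -1.3]
grip_width: 0.0871
grasp_force: 0.7
time_s: 10.12
tool_pos: [0.5468, 0.2514, 0.0335]
tool_rot: [179.7, -0.1, 86.0]
force: [0.0, 1.5, -1.2]
grip_width: 0.0872
grasp_force: 0.9
scene stamped_crate [(array([0.496, 0.192, 0.034]), 0.73)]
scene stamped_crate_mouth []
scene stamped_crate_heel [(array([0.494, 0.186, 0.002]), 0.68)]
scene plain_crate [(array([ 0.47 , -0.164,  0.044]), 0.79), (array([ 0.493,  0.187, -0.001]), 0.59)]
scene 565 ((544.118408203125, 194.25425720214844), (142.59219360351562, 114.17098999023438), 85.69232940673828)
side stamped_crate [(array([0.499, 0.18 , 0.039]), 0.64)]
side stamped_crate_mouth [(array([0.624, 0.169, 0.036]), 0.74)]
side stamped_crate_heel [(array([ 0.495,  0.181, -0.   ]), 0.65)]
side plain_crate [(array([ 0.478, -0.164,  0.039]), 0.91)]
side 1333 ((554.9818725585938, 184.1382598876953), (149.0832977294922, 140.0841064453125), 86.16719818115234)
10.6167 [0.545 0.252 0.03 ] [179.995   0.03   86.132] [ 0.214 -1.066 -0.864] [ 14.324  32.144 -52.654 100.538  28.699  61.846 -52.01 ]
```

```bash
python3 -m creep '[{"wx":0,"wy":0,"wz":0,"tx":-12,"ty":0,"tz":0,"gripper":1},{"wx":0,"wy":0,"wz":0,"tx":-24,"ty":0,"tz":0,"gripper":1},{"wx":0,"wy":0,"wz":0,"tx":-36,"ty":0,"tz":0,"gripper":1},{"wx":0,"wy":0,"wz":0,"tx":-48,"ty":0,"tz":0,"gripper":1},{"wx":0,"wy":0,"wz":0,"tx":-60,"ty":0,"tz":0,"gripper":1}]'
python3 -m creep '[{"wx":0,"wy":0,"wz":0,"tx":-12,"ty":0,"tz":0,"gripper":1},{"wx":0,"wy":0,"wz":0,"tx":-24,"ty":0,"tz":0,"gripper":1},{"wx":0,"wy":0,"wz":0,"tx":-36,"ty":0,"tz":0,"gripper":1},{"wx":0,"wy":0,"wz":0,"tx":-48,"ty":0,"tz":0,"gripper":1},{"wx":0,"wy":0,"wz":0,"tx":-56,"ty":0,"tz":0,"gripper":1}]'
python3 -m creep '[{"wx":0,"wy":0,"wz":0,"tx":30,"ty":0,"tz":0,"gripper":1},{"wx":0,"wy":0,"wz":0,"tx":30,"ty":0,"tz":-40,"gripper":1},{"wx":0,"wy":0,"wz":0,"tx":30,"ty":0,"tz":-80,"gripper":1},{"wx":0,"wy":0,"wz":0,"tx":30,"ty":0,"tz":-120,"gripper":1},{"wx":0,"wy":0,"wz":0,"tx":30,"ty":0,"tz":-160,"gripper":1}]'
python3 look.py .55 .06 5
```

```text
time_s: 11.03
tool_pos: [0.5408, 0.1926, 0.0305]
tool_rot: [180.0, -0.1, 86.2]
force: [0.2, 1.7, 0.7]
grip_width: 0.0873
grasp_force: 1.2
time_s: 11.45
tool_pos: [0.5372, 0.1355, 0.0304]
tool_rot: [180.0, -0.0, 86.1]
force: [0.3, 2.0, 0.6]
grip_width: 0.0868
grasp_force: 1.0
time_s: 11.87
tool_pos: [0.5383, 0.1658, 0.1915]
tool_rot: [-179.9, 0.1, 86.2]
force: [1.6, -1.1, -0.2]
grip_width: 0.087
grasp_force: 0.0
scene stamped_crate [(array([0.49 , 0.07 , 0.033]), 0.75)]
scene stamped_crate_mouth [(array([0.487, 0.069, 0.001]), 0.68), (array([0.615, 0.051, 0.042]), 0.57)]
scene stamped_crate_heel [(array([0.484, 0.068, 0.   ]), 0.79), (array([0.741, 0.238, 0.002]), 0.71)]
scene plain_crate [(array([ 0.469, -0.164,  0.042]), 0.82)]
scene 1821 ((551.1792602539062, 62.609127044677734), (125.50208282470703, 131.03622436523438), 84.7690200805664)
side stamped_crate [(array([0.491, 0.064, 0.042]), 0.9)]
side stamped_crate_mouth [(array([0.618, 0.054, 0.036]), 0.93)]
side stamped_crate_heel []
side plain_crate [(array([ 0.478, -0.166,  0.04 ]), 0.88)]
side 1582 ((552.4986572265625, 57.366546630859375), (128.86537170410156, 129.3684844970703), 84.82658386230469)
12.3667 [0.538 0.165 0.189] [-179.871    0.068   86.092] [-0.715 -0.222  0.512] [ 31.531  17.981 -60.593  96.692  16.156  74.992 -36.058]
```

```bash
python3 -m creep '[{"wx":0,"wy":0,"wz":6,"tx":-20,"ty":-14,"tz":0,"gripper":1},{"wx":0,"wy":0,"wz":12,"tx":-40,"ty":-28,"tz":0,"gripper":1},{"wx":0,"wy":0,"wz":18,"tx":-60,"ty":-42,"tz":0,"gripper":1},{"wx":0,"wy":0,"wz":24,"tx":-80,"ty":-56,"tz":0,"gripper":1},{"wx":0,"wy":0,"wz":30,"tx":-103,"ty":-69,"tz":0,"gripper":1}]'
python3 -m creep '[{"wx":0,"wy":0,"wz":7,"tx":0,"ty":0,"tz":0,"gripper":1},{"wx":0,"wy":0,"wz":14,"tx":0,"ty":0,"tz":0,"gripper":1},{"wx":0,"wy":0,"wz":21,"tx":0,"ty":0,"tz":0,"gripper":1},{"wx":0,"wy":0,"wz":28,"tx":0,"ty":0,"tz":0,"gripper":1},{"wx":0,"wy":0,"wz":35,"tx":0,"ty":0,"tz":0,"gripper":1}]'
python3 -m creep '[{"wx":0,"wy":0,"wz":7,"tx":0,"ty":0,"tz":0,"gripper":1},{"wx":0,"wy":0,"wz":14,"tx":0,"ty":0,"tz":0,"gripper":1},{"wx":0,"wy":0,"wz":21,"tx":0,"ty":0,"tz":0,"gripper":1},{"wx":0,"wy":0,"wz":25.5,"tx":0,"ty":0,"tz":0,"gripper":1},{"wx":0,"wy":0,"wz":25.5,"tx":0,"ty":0,"tz":0,"gripper":1}]'
python3 - <<'E'
from h import *
print(get_obs()['qpos'],delta([.461,.067,.035]))
E
```

```text
time_s: 12.78
tool_pos: [0.4619, 0.0672, 0.1894]
tool_rot: [-179.9, 0.0, 55.9]
force: [0.4, -0.8, -0.2]
grip_width: 0.087
grasp_force: 0.0
time_s: 13.2
tool_pos: [0.4627, 0.0672, 0.1897]
tool_rot: [180.0, 0.1, 20.7]
force: [0.5, 0.8, -0.0]
grip_width: 0.0872
grasp_force: 0.0
time_s: 13.62
tool_pos: [0.4627, 0.0673, 0.1896]
tool_rot: [180.0, 0.1, -4.5]
force: [-0.2, 0.4, 0.7]
grip_width: 0.0872
grasp_force: 0.0
[  48.42267623   -1.5535621   -58.20311904  108.88063519   -1.36262503
   72.00953802 -103.86698786] [ -1.54534041   0.3197985  154.64370249]
```

```bash
python3 -m creep '[{"wx":0,"wy":0,"wz":0,"tx":-1,"ty":0,"tz":40,"gripper":1},{"wx":0,"wy":0,"wz":0,"tx":-1,"ty":0,"tz":80,"gripper":1},{"wx":0,"wy":0,"wz":0,"tx":-1,"ty":0,"tz":120,"gripper":1},{"wx":0,"wy":0,"wz":0,"tx":-1,"ty":0,"tz":155,"gripper":1},{"wx":0,"wy":0,"wz":0,"tx":6,"ty":0,"tz":155,"gripper":1}]'
python3 -m creep '[{"wx":0,"wy":0,"wz":0,"tx":8,"ty":0,"tz":0,"gripper":1},{"wx":0,"wy":0,"wz":0,"tx":18,"ty":0,"tz":0,"gripper":1},{"wx":0,"wy":0,"wz":0,"tx":30,"ty":0,"tz":0,"gripper":1},{"wx":0,"wy":0,"wz":0,"tx":42,"ty":0,"tz":0,"gripper":1},{"wx":0,"wy":0,"wz":0,"tx":54,"ty":0,"tz":0,"gripper":1}]'
python3 -m creep '[{"wx":0,"wy":0,"wz":0,"tx":12,"ty":0,"tz":0,"gripper":1},{"wx":0,"wy":0,"wz":0,"tx":24,"ty":0,"tz":0,"gripper":1},{"wx":0,"wy":0,"wz":0,"tx":36,"ty":0,"tz":0,"gripper":1},{"wx":0,"wy":0,"wz":0,"tx":46,"ty":0,"tz":0,"gripper":1},{"wx":0,"wy":0,"wz":0,"tx":54,"ty":0,"tz":0,"gripper":1}]'
python3 look.py .66 .05 6
```

```text
time_s: 14.03
tool_pos: [0.462, 0.0662, 0.0288]
tool_rot: [179.9, 0.8, -4.2]
force: [-1.7, -0.4, -0.1]
grip_width: 0.087
grasp_force: 0.0
time_s: 14.45
tool_pos: [0.5263, 0.0621, 0.038]
tool_rot: [179.9, -0.2, -4.4]
force: [-1.3, 0.1, -1.3]
grip_width: 0.0869
grasp_force: 0.7
time_s: 14.87
tool_pos: [0.5795, 0.058, 0.0376]
tool_rot: [180.0, -0.2, -4.5]
force: [-3.6, -0.0, 3.0]
grip_width: 0.0869
grasp_force: 1.6
scene stamped_crate [(array([0.591, 0.062, 0.034]), 0.78)]
scene stamped_crate_mouth [(array([0.719, 0.046, 0.039]), 0.94)]
scene stamped_crate_heel [(array([ 0.588,  0.061, -0.   ]), 0.63)]
scene plain_crate [(array([ 0.47 , -0.165,  0.041]), 0.57)]
scene 888 ((644.8642578125, 58.68811798095703), (122.92630004882812, 153.66604614257812), 84.81285858154297)
side stamped_crate [(array([0.597, 0.056, 0.042]), 0.79)]
side stamped_crate_mouth [(array([0.724, 0.047, 0.033]), 0.7)]
side stamped_crate_heel []
side plain_crate [(array([ 0.477, -0.164,  0.038]), 0.84)]
side 1453 ((644.7593383789062, 51.444435119628906), (125.1384506225586, 155.675048828125), 85.52496337890625)
15.3667 [0.577 0.058 0.035] [179.933  -0.009  -4.408] [ 0.141 -0.698  0.206] [  32.948   28.123  -50.531  103.379   24.84    60.319 -121.34 ]
```

About 22 mm remain, so I push gently until it meets the stop.

```bash
python3 -m creep '[{"wx":0,"wy":0,"wz":0,"tx":4,"ty":0,"tz":0,"gripper":1},{"wx":0,"wy":0,"wz":0,"tx":8,"ty":0,"tz":0,"gripper":1},{"wx":0,"wy":0,"wz":0,"tx":12,"ty":0,"tz":0,"gripper":1},{"wx":0,"wy":0,"wz":0,"tx":15,"ty":0,"tz":0,"gripper":1},{"wx":0,"wy":0,"wz":0,"tx":17,"ty":0,"tz":0,"gripper":1}]'
python3 -m creep '[{"wx":0,"wy":0,"wz":0,"tx":1,"ty":0,"tz":0,"gripper":1},{"wx":0,"wy":0,"wz":0,"tx":2,"ty":0,"tz":0,"gripper":1},{"wx":0,"wy":0,"wz":0,"tx":3,"ty":0,"tz":0,"gripper":1},{"wx":0,"wy":0,"wz":0,"tx":4,"ty":0,"tz":0,"gripper":1},{"wx":0,"wy":0,"wz":0,"tx":4,"ty":0,"tz":0,"gripper":1}]'
python3 look.py .68 .05 7
```

```text
time_s: 15.78
tool_pos: [0.5939, 0.0571, 0.0351]
tool_rot: [180.0, 0.0, -4.4]
force: [-3.4, 0.0, 2.3]
grip_width: 0.0869
grasp_force: 1.6
time_s: 16.2
tool_pos: [0.5981, 0.0567, 0.0351]
tool_rot: [180.0, -0.0, -4.4]
force: [-1.3, 1.0, -0.3]
grip_width: 0.0869
grasp_force: 0.6
scene stamped_crate [(array([0.61 , 0.065, 0.034]), 0.87), (array([ 0.475, -0.166, -0.002]), 0.35)]
scene stamped_crate_mouth [(array([0.739, 0.043, 0.042]), 0.92)]
scene stamped_crate_heel [(array([0.61, 0.06, 0.  ]), 0.75)]
scene plain_crate [(array([ 0.468, -0.161,  0.044]), 0.87), (array([0.739, 0.044, 0.037]), 0.53)]
scene 881 ((685.3038330078125, 43.247535705566406), (145.80592346191406, 200.83604431152344), 85.376220703125)
side stamped_crate [(array([0.615, 0.058, 0.04 ]), 0.62)]
side stamped_crate_mouth [(array([0.742, 0.047, 0.037]), 0.96)]
side stamped_crate_heel []
side plain_crate [(array([ 0.478, -0.165,  0.039]), 0.88), (array([0.613, 0.055, 0.036]), 0.46)]
side 1414 ((688.2705688476562, 43.838558197021484), (135.83966064453125, 204.91555786132812), 80.63801574707031)
16.7 [0.598 0.057 0.035] [179.946  -0.038  -4.428] [ 0.01   0.242 -0.398] [  31.534   30.335  -49.512  100.363   26.005   61.452 -121.322]
```

Next, push until a force rise marks the stop, then back off and lift clear.

```bash
python3 -m creep '[{"wx":0,"wy":0,"wz":0,"tx":2,"ty":0,"tz":0,"gripper":1},{"wx":0,"wy":0,"wz":0,"tx":4,"ty":0,"tz":0,"gripper":1},{"wx":0,"wy":0,"wz":0,"tx":5,"ty":0,"tz":0,"gripper":1}]'
python3 -m creep '[{"wx":0,"wy":0,"wz":0,"tx":-5,"ty":0,"tz":0,"gripper":1},{"wx":0,"wy":0,"wz":0,"tx":-25,"ty":0,"tz":0,"gripper":1},{"wx":0,"wy":0,"wz":0,"tx":-40,"ty":0,"tz":-30,"gripper":1},{"wx":0,"wy":0,"wz":0,"tx":-50,"ty":0,"tz":-70,"gripper":1},{"wx":0,"wy":0,"wz":0,"tx":-60,"ty":0,"tz":-110,"gripper":1}]'
python3 look.py .68 .05 8; python3 -c "
from h import *
for c in('scene','side'):
  for q in('jar','block','bit','bay_stop'): print(c,q,[np.array(r['point']).round(3) for r in nets.place_of(q,c)][:2])
a=[cv2.imread(f'pics/{c}8.png')[100:340,120:480] for c in('scene','side')]
cv2.imwrite('pics/fin.png',np.hstack(a))"
```

```text
time_s: 16.95
tool_pos: [0.5989, 0.0566, 0.0349]
tool_rot: [179.8, 0.5, -4.4]
force: [-14.8, -1.3, 11.1]
grip_width: 0.0867
grasp_force: 7.2
time_s: 17.37
tool_pos: [0.5417, 0.0611, 0.1455]
tool_rot: [180.0, 0.1, -4.4]
force: [0.9, -1.0, 1.4]
grip_width: 0.0871
grasp_force: 0.0
scene stamped_crate [(array([0.611, 0.06 , 0.032]), 0.74)]
scene stamped_crate_mouth [(array([0.741, 0.043, 0.039]), 0.94)]
scene stamped_crate_heel [(array([0.608, 0.058, 0.001]), 0.69)]
scene plain_crate [(array([ 0.466, -0.161,  0.04 ]), 0.62)]
scene 1722 ((696.426025390625, 42.347042083740234), (145.53919982910156, 178.51666259765625), 85.43877410888672)
side stamped_crate [(array([0.612, 0.054, 0.039]), 0.56)]
side stamped_crate_mouth [(array([0.742, 0.046, 0.035]), 0.76), (array([ 0.646,  0.052, -0.006]), 0.36)]
side stamped_crate_heel []
side plain_crate [(array([ 0.478, -0.162,  0.041]), 0.97), (array([ 0.424,  0.065, -0.005]), 0.37)]
side 1612 ((698.7979736328125, 45.14939498901367), (133.0718994140625, 186.46678161621094), 80.0848617553711)
17.8667 [0.542 0.061 0.144] [179.981   0.115  -4.417] [-0.092 -0.01  -0.134] [  40.39    16.632  -56.886  102.222   14.829   69.279 -115.163]
scene jar [array([ 0.742,  0.237, -0.003])]
scene block []
scene bit [array([0.429, 0.067, 0.001])]
scene bay_stop [array([ 0.744,  0.044, -0.002]), array([0.739, 0.044, 0.038])]
side jar [array([0.741, 0.243, 0.002]), array([ 0.428,  0.066, -0.001])]
side block [array([ 0.708, -0.171,  0.001])]
side bit [array([ 0.424,  0.063, -0.002])]
side bay_stop [array([ 0.745,  0.046, -0.   ])]
```

View pics/fin.png

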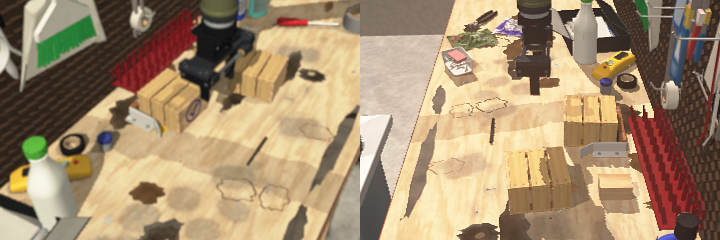

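The stamped crate, at (170,102) in the left half, is home against the stop: the push force rose to about 15 N and its mouth is about 3 mm from the stop. The plain crate at (540,180) lies flat, the bystanders are in place, and the gripper is clear.

```bash
python3 -c "
from cell import env
print(env.sign_off())"
```

```text
the job is handed in; nothing more can be done
None
```

The job is handed in, with no verdict returned: the stamped (left) crate lies on its side home against the bay's end stop, the plain crate lies tipped where it stood with its bare base showing, and the jar, wood block and drill bit have not moved.

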